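Hold a sample cell in the photometer's light path

ROBOT

A 7-joint arm with a two-finger parallel gripper is mounted at the origin on the work surface. World frame = base frame: x ahead of the robot, y to its left, z up, the work surface at z = 0. Lengths are in m, angles in rad, forces in N, time in s.
With the tool pointing down it reaches from about 0.425 to 0.925 m from the base axis. Payload 6.8 kg.
Tool frame: the origin (TCP) lies at the very end of the fingers, on their centre line; the grasp point (between the pads) lies 19 mm behind it; z points along the fingers, y is the line along which they close (so a half turn about z gives the same grasp; the last joint's range is limited). The gripper opens to 85 mm and grips with 20 to 120 N. Pads are 22 mm wide; open, the fingers measure 114 mm over their backs; the gripper's body (76 mm by 85 mm) begins 54 mm behind the grasp point. The pads swing forward as they close: fully open they stand 13 mm farther back than shut.
Start: joints at [-1.272, 0.477, 0.022, 1.555, -0.011, 1.109, -0.083], TCP at [0.267, 0.62, 0.231] pointing down, gripper open.
Joint ranges: [-2.96, 2.96], [-0.34, 2.1], [-1.41, 1.46], [0.24, 2.44], [-1.37, 4.51], [0.17, 1.92], [-2.96, 2.96]. Speed limits (rad/s): [2.39, 2.39, 3.14, 3.14, 3.14, 3.14, 3.14].

INTERFACE

Orientations are given as a unit quaternion [w, x, y, z].
In Python, from station import bot gives the robot as it stands. The module is installed in compiled form; this text tells all that it offers.
- The arm moves only by the shell command python3 -m jog 'ROWS' [OPENING] [FORCE]. ROWS is JSON, a list of rows, each a list of 4 numbers: the shift along the tool's x, y, z in cm, then the turn about the tool's z in rad. In form: [[x, y, z, spin], ...]. A call has 1 to 20 rows; each row is the pose to reach, as a shift and turn from the pose commanded when the call began, along the tool's axes at that moment; what a row does not reach only later rows make up. A row lasts 1/12 s, in which the tool goes at most 41.7 mm and 7.16 degrees, less where a joint would pass 70% of its speed; a pose out of reach is approached as far as the arm can. A call with a gripper value outside its range is refused whole. OPENING is the closure, from -1 (fully open) to 1 (shut), set as the call begins (- or left out, the last holds). The fingers move at their own pace and stop on an object; FORCE is the grip in N (left out, the last holds). Time passes only in rows, so rows that repeat a pose let the fingers close. It gives the time, the measured TCP pose, the force, the opening and the grip force at its end, in the units of the state.
- bot.get_obs(): the state, without advancing time (a new reading comes with each control period).
- bot.read_camera(name): name is "side" or "top"; returns a dict with "pixels" (384x512x3 uint8, red, green, blue), "depth" (384x512 float32, m along the optical axis (not along the pixel's ray), 0 where there is no reading), "fovy" (degrees; the focal length in pixels is half the picture's height over the tangent of half this angle, whatever the lens; pixels are square), "cx", "cy" (the principal point, pixels), "distortion" ([k1, k2, p1, p2, k3] as OpenCV has them; the pictures are not rectified), "pose" (4x4, takes a point from camera to world coordinates). Camera axes: x right, y down, z forward; pixel columns grow to the right and rows downward; lengths in m; the calibration is good to about 2 mm. A picture is of the moment at which its call begins.
- bot.hand_in(): hands the job in; it is judged then, once.
The state is a dict: "t": time; "q": joint angles; "joint_vel": joint speeds; "joint_torque": joint torques, N m; "eef_pos": TCP position; "tool_rot": TCP orientation; "contact_force": force on the tool from outside, world axes, zero at the start; "torque": the same for the moment, N m; "gripper_width": opening from 0.0 (shut) to 1.0 (fully open); "grasp_force": force on a finger pad.
Only numpy, scipy, OpenCV 4.12 (cv2) and the standard library are available. Lean on these libraries where they do the work, as an engineer would, in place of code of your own. Each camera call takes 0.05 s, during which the arm holds its last target. There are 200 camera calls.

TASK

First slide the photometer's shutter fully open. Then grip the tall glass cell by its two broad frosted faces only, never touching the clear windows at its narrow ends, lift it out of the rack and, without bumping the photometer, hold it upright, still and square in the light path: centred on the beam, midway between the two tubes, its windows facing them. Finish while still holding it there in the air, and leave the short cell, bottle and beaker as they stand.

Things in the scene. Friction and masses are not known exactly. Their poses are not given: they have to be found in the camera images.
- photometer: Fixed; base 100 x 360 x 20 mm; origin at bench level below the middle of the beam, which runs along y, 110 mm up. Grey lamp house 90 x 90 mm, y 98 to 188, top at 140; white detector house 70 x 70, y -88 to -158, top at 130. Dark lens tubes, 32 mm diameter, y 50 to 88 and -50 to -88; between them 100 mm free, down to the base. Place, yaw vary; left or right of the rack.
- beam_mid (a point): Middle of the light path: on the beam, 110 mm above the bench, midway between the ends of the two tubes. Axes as the photometer: y along the beam towards the lamp, z up.
- shutter (a joint): Shutter slide in m: 0 closed, 0.036 fully open (stop); it starts between 0 and 0.01. It opens by sliding level along the photometer's -x. Stiff, about 2 N of friction, stays where it is left.
- shutter_knob (a point): Centre of the top of the shutter's pale metal block knob, 22 mm in x, 14 mm in y (axes as the photometer), 166 mm above the bench, standing 26 mm above the level of the lamp house's top, between lamp house and lamp tube; a thin dark blade hangs below it. Moves with the shutter.
- rack: Grey plastic rack, fixed, 85 x 170 x 25 mm, origin under its centre. Two wells at y = -45 and +45 mm, 15 mm deep (floor 10 mm above the bench), 24 x 44 mm, long side along the rack's y. The tall and the short cell stand one in each, either way round.
- cell: The tall cell: closed glass cell 22 (x) x 42 (y) x 60 (z) mm, about 0.09 kg, origin at the centre of its underside. The two broad faces, looking to its +x and -x, are frosted white; the two narrow ends, at +y and -y, are clear windows. Stands upright in one well of the rack, 45 mm of it above the rack's top.
- cell_mid (a point): Centre of the tall cell, 30 mm above its underside, axes as cell.
- cell_windows: The two clear end windows of the tall cell, as one part of it: they stand at y = +-21 mm of the cell, each 15.5 mm wide (x), standing 1 mm proud of the frosted plates' ends and set in from the frosted faces. Not to be touched. Origin and axes as cell.
- short_cell: The short cell, bystander, 22 x 42 x 35 mm, otherwise like the tall one, in the other well. Origin at the centre of its underside.
- bottle: Bystander: white plastic bottle, 54 mm diameter, 120 mm high, standing beyond the work. Origin at the centre of its underside.
- beaker: Bystander: glass beaker, 60 mm diameter, 70 mm high, standing beyond the work. Origin at the centre of its underside.
Not all that is in view belongs to the job. Of the things that look like the rack, take the one that is farthest from the robot's base at the start.

How it is judged:
On the way, in this order (a step that is already met when the one before it is completed fails the run):
1. the shutter is slid open (at least 31 of its 36 mm) while the tall cell still stands in the rack (value of joint shutter above 0.031 m and height (world z) of cell below 0.02 m), for 0.2 s.
2. the tall cell is held by the fingers, lifted clear of the rack (height (world z) of cell above 0.035 m and contact force between the fingers and cell above 2 N), for 0.2 s.
At the end, for the whole second after the job is handed in: Shutter open (31 of 36 mm or more); fingers hold the tall cell still in the air, off windows, photometer and rack; its centre within 6 mm sideways, 14 mm in height, 18 mm along the beam of the light path's middle; window line within 0.15 rad of the beam, upright within 0.15 rad (value of joint shutter above 0.031 m and x of cell_mid in the frame of beam_mid between -0.006 and 0.006 m and y of cell_mid in the frame of beam_mid between -0.018 and 0.018 m and z of cell_mid in the frame of beam_mid between -0.014 and 0.014 m and angle between the y axis of cell and the y axis of beam_mid, either way round below 0.15 rad and angle between cell's own z axis and vertical below 0.15 rad and contact force between the fingers and cell above 2 N and contact force between the fingers and cell_windows below 0.3 N and contact force between cell and photometer below 0.1 N and contact force between cell and rack below 0.1 N and linear speed of cell below 0.02 m/s and angular speed of cell below 0.2 rad/s); the arm keeps its last pose, push and grip.
It fails at once if the fingers touch a clear window of the tall cell (contact force between the fingers and cell_windows above 0.5 N).
It fails at once if the tall cell is bumped into the photometer (over 3 N) (contact force between cell and photometer above 3 N).
It fails at once if the short cell is moved by more than 15 mm (distance of short_cell from where it was at the start of the episode above 0.015 m).
It fails at once if the bottle is moved by more than 20 mm or tipped (distance of bottle from where it was at the start of the episode above 0.02 m or angle between bottle's own z axis and vertical above 0.3 rad).
It fails at once if the beaker is moved by more than 20 mm or tipped (distance of beaker from where it was at the start of the episode above 0.02 m or angle between beaker's own z axis and vertical above 0.3 rad).
It also fails if it takes over 58 s, if anything falls off the work surface, if the arm or the gripper's body presses on something with over 40 N, if the wrist force passes 120 N, or if a joint passes its speed limit or range.

## Working session

There is one attempt and no reset: what is moved stays moved. The work goes in short steps, Python scripts to look and compute and a shell command to move; the robot and the scene stay as the last step left them, time stands still between calls to the robot, and variables do not carry over. Pictures are saved under pics/ and viewed, at most 10 in all, crops included, and the job is handed in when it is done.

```bash
mkdir -p pics
cat > h.py <<'E'
import numpy as np,cv2,pickle
from station import bot
def grab(n,tag):
    c=bot.read_camera(n); pickle.dump(c,open(f'pics/{tag}.pkl','wb')); cv2.imwrite(f'pics/{tag}.png',c['pixels'][:,:,::-1]); return c
def load(tag): return pickle.load(open(f'pics/{tag}.pkl','rb'))
def K(c):
    f=192/np.tan(np.radians(c['fovy'])/2); return np.array([[f,0,c['cx']],[0,f,c['cy']],[0,0,1]])
def rays(c,uv):
    p=cv2.undistortPoints(np.array(uv,float).reshape(-1,1,2),K(c),np.array(c['distortion'])).reshape(-1,2)
    return np.c_[p,np.ones(len(p))]
def onplane(c,uv,z):
    T=np.array(c['pose']); d=rays(c,uv)@T[:3,:3].T; o=T[:3,3]
    return o+d*((z-o[2])/d[:,2])[:,None]
def cloud(c):
    v,u=np.mgrid[0:384,0:512]; r=rays(c,np.c_[u.ravel(),v.ravel()])*c['depth'].reshape(-1,1)
    T=np.array(c['pose']); P=r@T[:3,:3].T+T[:3,3]; P[c['depth'].ravel()==0]=np.nan
    return P.reshape(384,512,3)
E
python3 - <<'E'
from h import *
for n in('top','side'):
    c=grab(n,n+'0'); print(n,c['fovy'],c['cx'],c['cy'],c['distortion'],np.round(c['pose'],3).tolist())
a=cv2.imread('pics/top0.png');b=cv2.imread('pics/side0.png')
o=bot.get_obs();print({k:np.round(v,3).tolist() for k,v in o.items()})
E
```

```text
top 44.627865365047 262.213728945755 201.83343660184374 [-0.17107015  0.          0.          0.          0.        ] [[0.01, -0.993, 0.115, 0.342], [-1.0, -0.009, 0.002, -0.095], [-0.001, -0.115, -0.993, 1.445], [0.0, 0.0, 0.0, 1.0]]
side 48.91857006962134 255.08020965496053 195.21852902802485 [-0.15887402  0.          0.          0.          0.        ] [[0.737, -0.48, 0.476, -0.017], [-0.676, -0.529, 0.513, -0.657], [0.006, -0.7, -0.714, 0.946], [0.0, 0.0, 0.0, 1.0]]
{'t': 0.1, 'q': [-1.272, 0.478, 0.022, 1.556, -0.011, 1.109, -0.083], 'joint_vel': [-0.001, -0.001, -0.002, -0.003, -0.001, -0.002, 0.0], 'joint_torque': [0.005, -59.776, 1.614, -28.195, 0.013, 0.005, -0.0], 'eef_pos': [0.267, 0.619, 0.23], 'tool_rot': [-0.0, 0.202, 0.979, -0.001], 'contact_force': [-0.092, 0.168, 0.324], 'torque': [0.004, 0.064, -0.015], 'grasp_force': 0.0, 'gripper_width': 0.998}
```

View pics/top0.png

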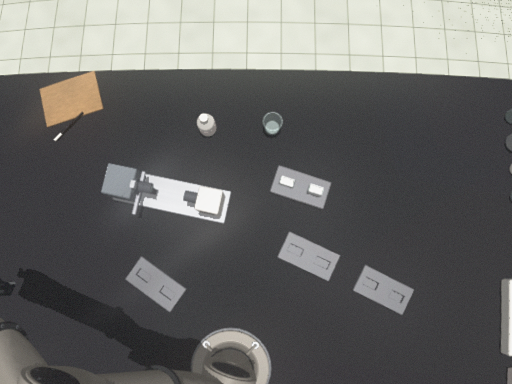

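View pics/side0.png

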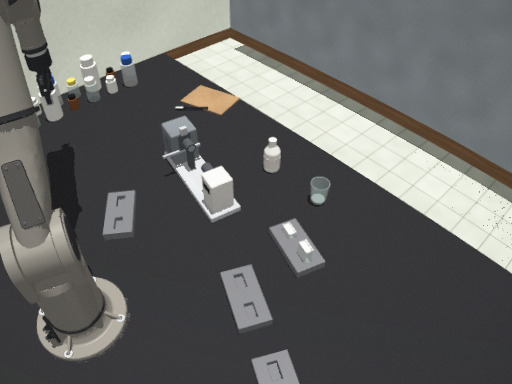

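Top view: the lamp house is at (120,182), the detector at (208,202), the knob near (133,184), the bottle at (206,125) and the beaker at (272,125). Four things look like the rack: (155,284), (309,256), (384,289) and (300,187). The one at (300,187) is farthest from the base and is the only one holding cells. I'll confirm that in an enlarged crop.

Run:
```python
from h import *
c=load('top0'); a=cv2.imread('pics/top0.png'); s=cv2.imread('pics/side0.png')
A=cv2.resize(a[150:230,92:242],None,fx=5,fy=5,interpolation=cv2.INTER_CUBIC)
B=cv2.resize(a[160:215,262:340],None,fx=5,fy=3.6,interpolation=cv2.INTER_CUBIC)
B=cv2.resize(a[160:215,262:340],(280,198),interpolation=cv2.INTER_CUBIC)
C=cv2.resize(s[210:280,262:332],(198,198),interpolation=cv2.INTER_CUBIC)
D=cv2.resize(s[110:180,150:220],(198,198),interpolation=cv2.INTER_CUBIC)
out=np.zeros((600,752,3),np.uint8); out[:400,:750]=A; out[401:599,:280]=B; out[401:599,300:498]=C; out[401:599,520:718]=D
cv2.imwrite('pics/crop1.png',out)
for p in [(155,284),(309,256),(384,289),(300,187)]:
    w=onplane(c,[p],.025)[0]; print(p,w.round(3),np.hypot(*w[:2]).round(3))
P=cloud(c)
# rack outline
hsv=cv2.cvtColor(a,cv2.COLOR_BGR2HSV); g=cv2.cvtColor(a,cv2.COLOR_BGR2GRAY)
def blob(m,seed):
    n,l,st,ce=cv2.connectedComponentsWithStats(m.astype(np.uint8)); best=None
    k=l[seed[1],seed[0]] 
    return l==k, st[k], ce[k]
def rect(mask,z,c=c):
    cn=max(cv2.findContours(mask.astype(np.uint8),cv2.RETR_EXTERNAL,cv2.CHAIN_APPROX_NONE)[0],key=cv2.contourArea)
    w=onplane(c,cn.reshape(-1,2),z)[:,:2].astype(np.float32)
    return cv2.minAreaRect(w*1000)
m,st,ce=blob(g>45,(302,196)); print('rack',st,ce,rect(m,.025))
for nm,box in [('cellL',(278,172,298,190)),('cellR',(304,180,328,198))]:
    x0,y0,x1,y1=box; mm=np.zeros_like(g); mm[y0:y1,x0:x1]=g[y0:y1,x0:x1]>170
    Z=P[y0:y1,x0:x1,2][mm[y0:y1,x0:x1]>0]; z=np.nanpercentile(Z,80)
    print(nm,mm.sum(),'z',np.nanpercentile(Z,[5,20,50,80,95]).round(3),rect(mm,z))
# heights around photometer
for nm,(u,v) in dict(det=(210,203),lamp=(120,182),knob=(133,184),base=(170,197)).items():
    print(nm,P[v,u].round(3),g[v,u])
```

```text
(155, 284) [0.252 0.231 0.025] 0.342
(309, 256) [ 0.342 -0.236  0.025] 0.416
(384, 289) [ 0.242 -0.466  0.025] 0.525
(300, 187) [ 0.553 -0.208  0.025] 0.591
rack [     0      0    512    384 190726] [260.23074463 187.43990856] ((576.2566528320312, -59.3365478515625), (1325.4522705078125, 1844.3529052734375), 0.29353100061416626)
cellL 131 z [0.023 0.034 0.042 0.045 0.048] ((569.8845825195312, -166.021484375), (45.05687713623047, 26.25284767150879), 71.9168701171875)
cellR 140 z [0.024 0.06  0.068 0.071 0.073] ((541.7388916015625, -251.53695678710938), (46.510765075683594, 27.344959259033203), 74.52046966552734)
det [0.489 0.056 0.128] 246
lamp [0.546 0.316 0.139] 156
knob [0.537 0.27  0.165] 223
base [0.519 0.192 0.022] 234
```

View pics/crop1.png

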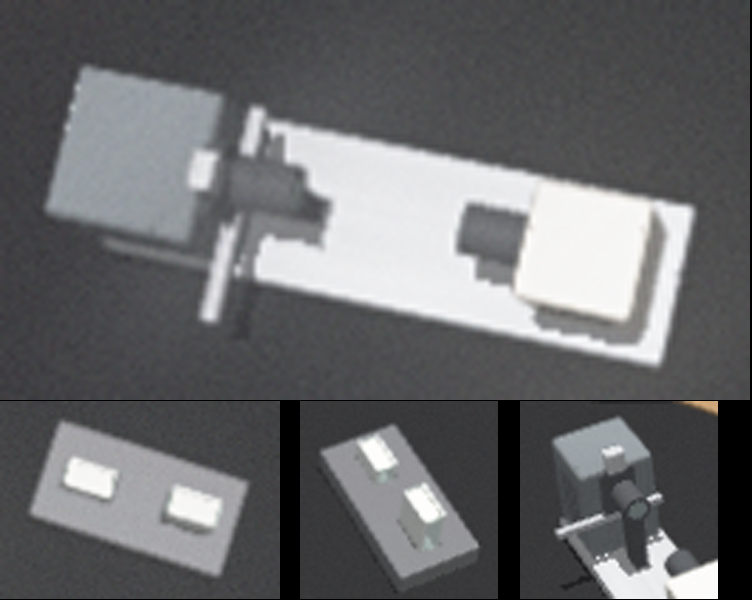

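Run:
```python
from h import *
def rect(mask,z,c):
    cn=max(cv2.findContours(mask.astype(np.uint8),cv2.RETR_EXTERNAL,cv2.CHAIN_APPROX_NONE)[0],key=cv2.contourArea)
    r=cv2.minAreaRect((onplane(c,cn.reshape(-1,2),z)[:,:2]*1000).astype(np.float32))
    b=cv2.boxPoints(r); e=[b[1]-b[0],b[2]-b[1]]; e=max(e,key=np.linalg.norm); 
    a=np.degrees(np.arctan2(e[1],e[0]))%180
    return np.round(r[0],1),np.round(sorted(r[1]),1),round(a,1)
for n in('top0','side0'):
    c=load(n);P=cloud(c);z=P[...,2];x=P[...,0];y=P[...,1];g=c['pixels'].mean(2)
    def reg(a,b,d,e): return (x>a)&(x<b)&(y>d)&(y<e)
    print(n)
    rk=reg(.47,.64,-.32,-.1)
    print(' rack',rect(rk&(z>.016),.025,c))
    print(' tall',rect(reg(.51,.58,-.29,-.215)&(z>.063)&(g>150),.070,c))
    print(' short',rect(reg(.53,.6,-.2,-.13)&(z>.038)&(g>150),.045,c))
    print(' det',rect(reg(.42,.56,0,.12)&(z>.12),.13,c))
    print(' lamp',rect(reg(.46,.64,.27,.4)&(z>.132)&(z<.15),.14,c))
    print(' base',rect(reg(.40,.65,-.02,.25)&(z>.012)&(z<.035),.02,c))
    k=reg(.48,.6,.22,.32)&(z>.157)&(z<.18);print(' knob',k.sum(),rect(k,.166,c), z[k].mean())
    for nm,w in dict(bottle=(.7,.1),).items(): pass
```

```text
top0
 rack (array([ 554.9, -210.1]), array([ 86.7, 169.9]), np.float32(72.2))
 tall (array([ 541.3, -252.3]), array([23.9, 41.5]), np.float32(72.0))
 short (array([ 569. , -166.8]), array([22.4, 41.5]), np.float32(73.7))
 det (array([502. ,  73.2]), array([70. , 97.2]), np.float32(79.1))
 lamp (array([549.4, 316.7]), array([90.5, 98.8]), np.float32(78.3))
 base (array([514.8, 136.9]), array([100.8, 250.7]), np.float32(78.5))
 knob 38 (array([536.9, 272.5]), array([13.8, 22.3]), np.float32(163.7)) 0.1648670601943476
side0
 rack (array([ 551.5, -210.8]), array([ 88.7, 172.3]), np.float32(72.8))
 tall (array([ 539. , -252.8]), array([23.7, 40.6]), np.float32(73.9))
 short (array([ 566.5, -168.3]), array([22.9, 42.1]), np.float32(71.7))
 det (array([497. ,  66.8]), array([71.1, 99.8]), np.float32(78.6))
 lamp (array([545.4, 312.2]), array([90.9, 99.7]), np.float32(79.1))
 base (array([510.5, 135.3]), array([101.8, 261.4]), np.float32(79.0))
 knob 34 (array([533.4, 270.2]), array([22.5, 24.2]), np.float32(167.7)) 0.16317775698375195
```

```bash
cat >> h.py <<'E'
from scipy.spatial.transform import Rotation as R
YAW=np.radians(-11.3); M=np.array([.5214,.1794])
def ph(x,y): c,s=np.cos(YAW),np.sin(YAW); return M+np.array([c*x-s*y,s*x+c*y])/1000
def go(xy,z,yaw):  # yaw: world angle (deg) of tool y
    o=bot.get_obs(); w,a,b,d=o['tool_rot']; r=R.from_quat([a,b,d,w]).as_matrix()
    sh=r.T@(np.array([*xy,z])-o['eef_pos'])*100
    cur=np.degrees(np.arctan2(r[1,1],r[0,1])); dy=(yaw-cur+180)%360-180
    print('tcp',o['eef_pos'].round(4),'yaw',cur.round(1),'tilt',r[:,2].round(3),'ROW',sh.round(2),round(-np.radians(dy),3))
E
python3 -c "
from h import *
go(ph(45,93),.25,-11.3)"
```

```text
tcp [0.2669 0.6194 0.2304] yaw 66.7 tilt [-0.001 -0.002 -1.   ] ROW [-43.25 -20.32  -1.92] 1.361
```

```bash
python3 -m jog '[[-43.25,-20.32,-1.92,1.361],[-43.25,-20.32,-1.92,1.361],[-43.25,-20.32,-1.92,1.361],[-43.25,-20.32,-1.92,1.361],[-43.25,-20.32,-1.92,1.361],[-43.25,-20.32,-1.92,1.361],[-43.25,-20.32,-1.92,1.361],[-43.25,-20.32,-1.92,1.361],[-43.25,-20.32,-1.92,1.361],[-43.25,-20.32,-1.92,1.361],[-43.25,-20.32,-1.92,1.361],[-43.25,-20.32,-1.92,1.361],[-43.25,-20.32,-1.92,1.361],[-43.25,-20.32,-1.92,1.361],[-43.25,-20.32,-1.92,1.361],[-43.25,-20.32,-1.92,1.361]]' 1 40; python3 -c "
from h import *
go(ph(45,93),.15,-11.3)
print(bot.get_obs()['q'].round(2))"
```

```text
t: 1.43
eef_pos: [0.5826, 0.2641, 0.2501]
tool_rot: [-0.001, 0.772, 0.635, -0.0]
contact_force: [-0.2, 0.0, 0.2]
gripper_width: -0.001
grasp_force: 0.0
tcp [0.5826 0.2641 0.2501] yaw -11.1 tilt [-0.001  0.001 -1.   ] ROW [-0.21  0.17 10.01] 0.003
[-0.84  0.42  0.43  1.65 -0.19  1.11 -0.55]
```

```bash
python3 -m jog '[[-0.2,0.15,4,0],[-0.2,0.15,8,0],[-0.2,0.15,9.9,0],[-0.2,0.15,9.9,0],[-0.2,0.15,9.9,0]]'
python3 - <<'E'
from h import *
go(ph(20,93),.151,-11.3)
a=grab('top','top1')['pixels'];b=grab('side','side1')['pixels']
A=cv2.resize(a[140:230,92:192],(400,360));B=cv2.resize(b[90:180,140:240],(400,360))
cv2.imwrite('pics/c2.png',np.hstack([A,B])[:,:,::-1])
E
```

```text
t: 1.85
eef_pos: [0.5838, 0.261, 0.1509]
tool_rot: [-0.0, 0.773, 0.635, -0.001]
contact_force: [0.6, 0.4, 0.9]
gripper_width: -0.001
grasp_force: 0.0
tcp [0.5838 0.261  0.1509] yaw -11.2 tilt [-0.002 -0.001 -1.   ] ROW [ 0.08 -2.52 -0.  ] 0.002
```

View pics/c2.png

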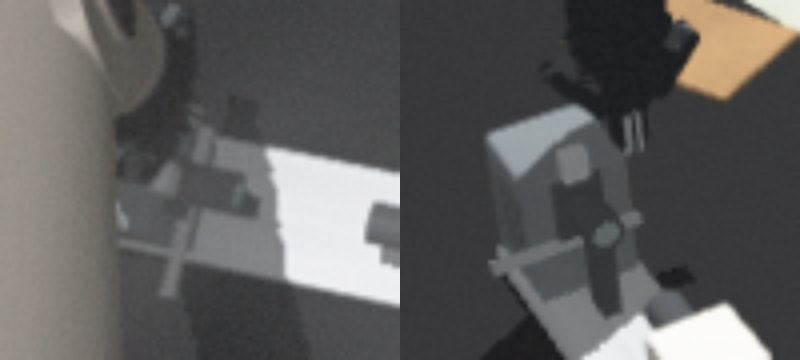

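The right half (side view) shows the closed fingertips at crop (635,130), just on the far (+x) side of the knob at (572,165) and in line with it. I'll push now.

```bash
python3 -m jog '[[0.1,-1,0,0],[0.1,-1.6,0,0],[0.1,-2.2,0,0],[0.1,-2.7,0,0],[0.1,-3.2,0,0],[0.1,-3.7,0,0],[0.1,-4.2,0,0],[0.1,-4.6,0,0],[0.1,-4.8,0,0]]'
python3 - <<'E'
from h import *
go(ph(-12,93),.151,-11.3)
c=grab('side','side2');P=cloud(c);z=P[...,2];k=(abs(P[...,0]-.51)<.06)&(abs(P[...,1]-.27)<.04)&(z>.155)&(z<.172)
n,l,st,ce=cv2.connectedComponentsWithStats(k.astype(np.uint8));print(st,ce)
cv2.imwrite('pics/c3.png',cv2.resize(c['pixels'][90:180,140:240],(600,540))[:,:,::-1])
E
```

```text
t: 2.7
eef_pos: [0.5375, 0.2704, 0.1515]
tool_rot: [-0.0, 0.773, 0.634, -0.0]
contact_force: [2.4, -0.4, 1.2]
gripper_width: -0.001
grasp_force: 1.1
tcp [0.5375 0.2704 0.1515] yaw -11.3 tilt [-0.  0. -1.] ROW [ 0.06 -1.    0.05] 0.0
[[     0      0    512    384 196527]
 [   171    126     17      9     81]] [[255.53164196 191.52532222]
 [178.72839506 130.0617284 ]]
```

View pics/c3.png

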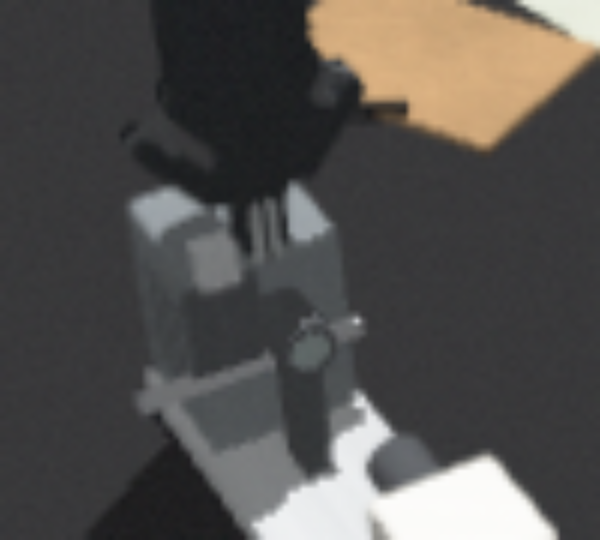

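The knob is now at about (215,260), in contact with the fingers and sliding at about 2.4 N. I'll push on in small steps until the force jumps at the stop.

```bash
python3 -m jog '[[0,-0.3,0,0],[0,-0.6,0,0],[0,-0.8,0,0]]'|grep -E "pos|contact"; python3 -m jog '[[0,-0.15,0,0],[0,-0.3,0,0]]'|grep -E "pos|contact"
```

```text
eef_pos: [0.5305, 0.2718, 0.1515]
contact_force: [8.0, -1.6, -0.8]
eef_pos: [0.5302, 0.2717, 0.1519]
contact_force: [14.3, -1.0, -6.6]
```

The stop is reached: the TCP stalled at photometer x of about -9.5 mm while the force rose. Next I'll back off, rise, open and go above the tall cell.

```bash
python3 -m jog '[[0,1.5,0,0],[0,2.5,0,0],[0,2.5,-4,0],[0,2.5,-8,0],[0,2.5,-8,0],[0,2.5,-8,0]]'
python3 - <<'E'
from h import *
go((.540,-.2525),.20,-17.3)
E
```

```text
t: 3.67
eef_pos: [0.5529, 0.2679, 0.2336]
tool_rot: [-0.0, 0.773, 0.634, 0.002]
contact_force: [-0.1, -0.4, -0.7]
gripper_width: -0.004
grasp_force: 0.0
tcp [0.5529 0.2679 0.2336] yaw -11.3 tilt [ 0.003  0.002 -1.   ] ROW [-51.29   8.94   3.23] 0.105
```

```bash
python3 -m jog '[[-51.3,8.95,3.2,0.105],[-51.3,8.95,3.2,0.105],[-51.3,8.95,3.2,0.105],[-51.3,8.95,3.2,0.105],[-51.3,8.95,3.2,0.105],[-51.3,8.95,3.2,0.105],[-51.3,8.95,3.2,0.105],[-51.3,8.95,3.2,0.105],[-51.3,8.95,3.2,0.105],[-51.3,8.95,3.2,0.105],[-51.3,8.95,3.2,0.105],[-51.3,8.95,3.2,0.105],[-51.3,8.95,3.2,0.105],[-51.3,8.95,3.2,0.105],[-51.3,8.95,3.2,0.105],[-51.3,8.95,3.2,0.105]]' -1
python3 - <<'E'
from h import *
go((.540,-.2525),.09,-17.3)
for n in('top','side'):
    c=grab(n,n+'4');P=cloud(c);x,y,z=P[...,0],P[...,1],P[...,2]
    k=(abs(x-.51)<.06)&(abs(y-.27)<.05)&(z>.157)&(z<.18)
    q=onplane(c,np.argwhere(k)[:,::-1],.166)[:,:2]; m=q.mean(0)
    print(n,k.sum(),m.round(4),'ph',((m-M)@np.c_[[np.cos(YAW),np.sin(YAW)],[-np.sin(YAW),np.cos(YAW)]]*1000).round(1))
E
```

```text
t: 5.0
eef_pos: [0.5386, -0.2515, 0.1982]
tool_rot: [-0.001, 0.805, 0.593, -0.0]
contact_force: [-0.2, 0.5, -0.4]
gripper_width: 1.001
grasp_force: 0.0
tcp [ 0.5386 -0.2515  0.1982] yaw -17.3 tilt [-0.002  0.002 -1.   ] ROW [-0.07  0.19 10.82] 0.001
top 42 [0.5068 0.2786] ph [-33.7  94.4]
side 34 [0.5013 0.2765] ph [-38.7  91.3]
```

The shutter moved about 32 mm to its stop. Now down to the grasp.

```bash
python3 -m jog '[[-0.07,0.15,4,0],[-0.07,0.15,8,0],[-0.07,0.15,11,0],[-0.07,0.15,13,0],[-0.07,0.15,15,0],[-0.07,0.15,16.3,0],[-0.07,0.15,16.3,0],[-0.07,0.15,16.3,0]]'
python3 - <<'E'
from h import *
go((.540,-.2525),.035,-17.3)
c=grab('side','side5')
cv2.imwrite('pics/c5.png',cv2.resize(c['pixels'][170:300,220:360],(700,650))[:600,:,::-1])
E
```

```text
t: 5.77
eef_pos: [0.5405, -0.2533, 0.0364]
tool_rot: [-0.0, 0.805, 0.593, -0.0]
contact_force: [-0.8, 0.4, -0.1]
gripper_width: 1.001
grasp_force: 0.0
tcp [ 0.5405 -0.2533  0.0364] yaw -17.2 tilt [-0.001  0.001 -1.   ] ROW [ 0.06 -0.07  0.14] 0.001
```

View pics/c5.png

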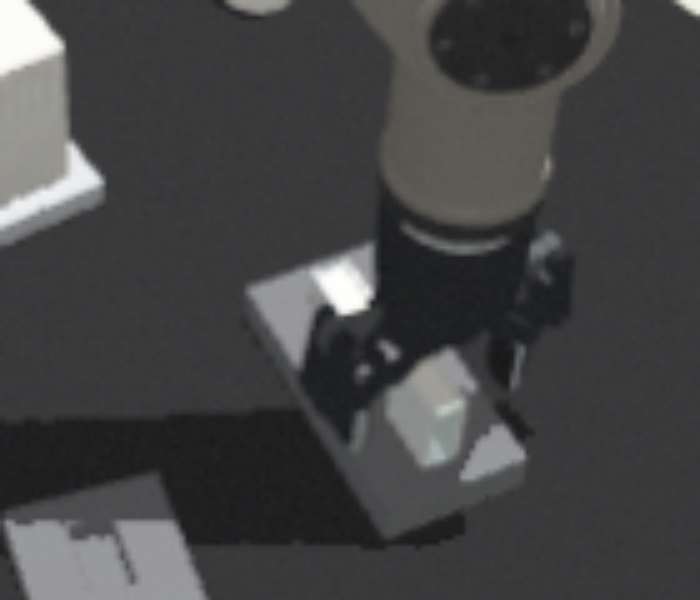

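The open fingers straddle the tall cell at about (430,410), facing its broad faces, and the pads at (355,420) and (515,370) are centred on it. I'll close the gripper.

```bash
python3 -m jog '[[0.05,-0.05,0.1,0],[0.05,-0.05,0.1,0],[0.05,-0.05,0.1,0],[0.05,-0.05,0.1,0],[0.05,-0.05,0.1,0],[0.05,-0.05,0.1,0],[0.05,-0.05,0.1,0],[0.05,-0.05,0.1,0],[0.05,-0.05,0.1,0],[0.05,-0.05,0.1,0]]' 1 40
```

```text
t: 6.65
eef_pos: [0.5406, -0.2537, 0.0359]
tool_rot: [0.0, 0.805, 0.593, 0.0]
contact_force: [1.2, -0.8, 3.2]
gripper_width: 0.25
grasp_force: 43.5
```

```bash
python3 -m jog '[[0,0,-0.5,0],[0,0,-1,0],[0,0,-1.5,0],[0,0,-2,0],[0,0,-3,0],[0,0,-4.5,0],[0,0,-6.5,0],[0,0,-9,0],[0,0,-12,0],[0,0,-15,0],[0,0,-18.5,0],[0,0,-18.5,0],[0,0,-18.5,0]]'
python3 - <<'E'
from h import *
go(ph(0,0),.22,-11.3)
E
```

```text
t: 7.73
eef_pos: [0.5404, -0.2541, 0.2229]
tool_rot: [0.001, 0.806, 0.593, 0.001]
contact_force: [0.1, 0.3, -1.2]
gripper_width: 0.254
grasp_force: 43.2
tcp [ 0.5404 -0.2541  0.2229] yaw -17.3 tilt [ 0.003 -0.    -1.   ] ROW [ 40.81 -14.72   0.27] -0.105
```

```bash
python3 -m jog '[[3,-1.1,0,-0.02],[6,-2.2,0,-0.04],[9,-3.3,0,-0.06],[12,-4.3,0,-0.08],[15,-5.4,0,-0.1],[18,-6.5,0,-0.105],[21,-7.6,0,-0.105],[24,-8.6,0,-0.105],[27,-9.7,0,-0.105],[30,-10.8,0,-0.105],[33,-11.9,0,-0.105],[36,-13,0,-0.105],[38.5,-13.9,0,-0.105],[40,-14.4,0.2,-0.105],[40.8,-14.7,0.3,-0.105],[40.8,-14.7,0.3,-0.105],[40.8,-14.7,0.3,-0.105]]'
python3 - <<'E'
from h import *
go(ph(0,0),.15,-11.3)
for n in('top','side'):
    c=grab(n,n+'6');P=cloud(c);x,y,z=P[...,0],P[...,1],P[...,2];g=c['pixels'].mean(2)
    k=(abs(x-M[0])<.08)&(abs(y-M[1])<.05)&(z>.17)&(z<.27);print(n,k.sum())
a=load('top6')['pixels'][130:230,100:250];b=load('side6')['pixels'][90:220,130:280]
cv2.imwrite('pics/c6.png',np.hstack([cv2.resize(a,(400,267+80)),cv2.resize(b,(400,347))])[:,:,::-1])
E
```

```text
t: 9.15
eef_pos: [0.5204, 0.1785, 0.2167]
tool_rot: [0.0, 0.773, 0.634, -0.001]
contact_force: [0.6, -0.7, -0.1]
gripper_width: 0.251
grasp_force: 43.1
tcp [0.5204 0.1785 0.2167] yaw -11.3 tilt [-0.002 -0.002 -1.   ] ROW [0.12 0.09 6.67] -0.0
top 92
side 400
```

View pics/c6.png

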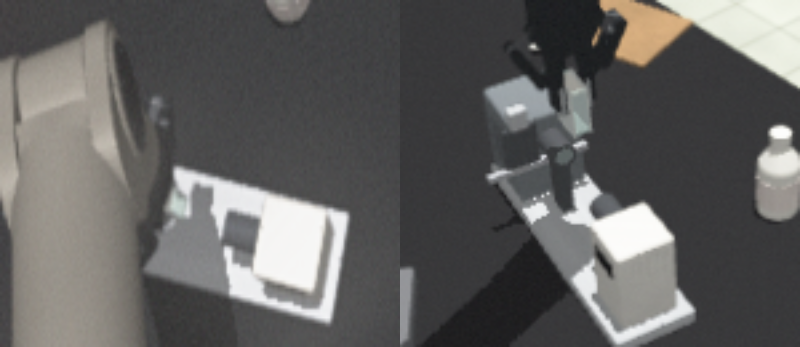

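The cell hangs upright above the gap at about (575,105) in the right half, and the knob is at its open end at (515,110). Lowering slowly to TCP z of about 0.106.

```bash
python3 -m jog '[[0.1,0.1,1,0],[0.1,0.1,2.5,0],[0.1,0.1,4,0],[0.1,0.1,5.5,0],[0.1,0.1,7,0],[0.1,0.1,8.5,0],[0.1,0.1,9.7,0],[0.1,0.1,10.6,0],[0.1,0.1,11,0],[0.1,0.1,11,0],[0.1,0.1,11,0],[0.1,0.1,11,0]]'
python3 - <<'E'
from h import *
go(ph(0,0),.106,-11.3)
c=grab('side','side7');grab('top','top7')
P=cloud(c);x,y,z=P[...,0],P[...,1],P[...,2];d=np.stack([x-M[0],y-M[1]],-1)
px=d@[np.cos(YAW),np.sin(YAW)];py=d@[-np.sin(YAW),np.cos(YAW)]
# face of cell window seen (-y end), and tube ends heights
k=(abs(px)<.02)&(py<-.012)&(py>-.04)&(z>.075)&(z<.145)
print('window',k.sum(),'px',np.percentile(px[k],[3,50,97]).round(4),'py',np.median(py[k]).round(4),'z',np.percentile(z[k],[3,97]).round(3))
t=(abs(px)<.03)&(py<-.055)&(py>-.085)&(z>.1)&(z<.135)
print('det tube px',np.median(px[t]).round(4),'top strip',np.median(px[t&(z>.122)]).round(4),'py max',np.percentile(py[(abs(px)<.03)&(py<-.04)&(py>-.085)&(z>.1)],99).round(4))
cv2.imwrite('pics/c7.png',cv2.resize(c['pixels'][90:220,130:280],(690,598))[:,:,::-1])
E
```

```text
t: 10.25
eef_pos: [0.5228, 0.1806, 0.1082]
tool_rot: [0.0, 0.773, 0.634, 0.001]
contact_force: [0.2, 0.1, -0.9]
gripper_width: 0.248
grasp_force: 43.1
tcp [0.5228 0.1806 0.1082] yaw -11.3 tilt [ 0.001  0.001 -1.   ] ROW [-0.15 -0.11  0.22] 0.0
window 102 px [-0.0116 -0.0014  0.0105] py -0.0164 z [0.088 0.141]
det tube px -0.0037 top strip 0.0007 py max -0.0402
```

View pics/c7.png

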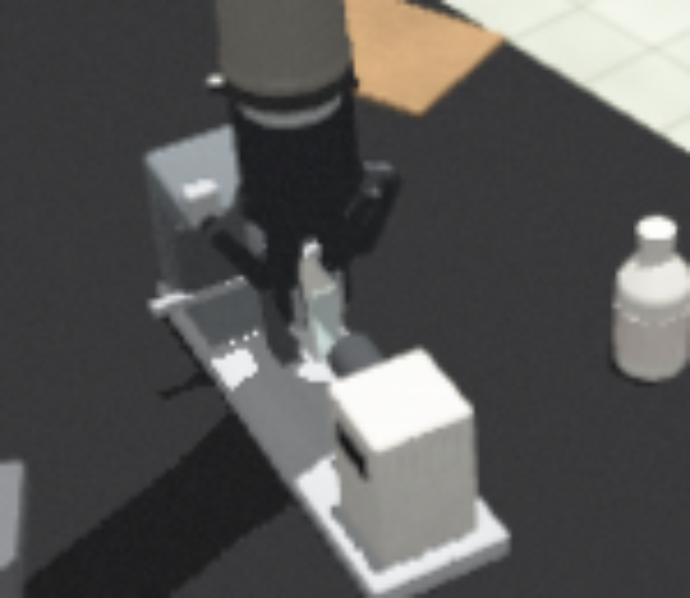

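The cell stands upright between the tubes, at crop (320,310) with the detector tube at (355,355) and free of both. Measured in the same view, it sits about 1 mm to +x of the photometer's centreline, which agrees with the TCP reading. I'll make a small trim, settle and hand in.

```bash
python3 -m jog '[[-0.15,-0.1,0.2,0],[-0.15,-0.1,0.2,0],[-0.15,-0.1,0.2,0],[-0.15,-0.1,0.2,0],[-0.15,-0.1,0.2,0],[-0.15,-0.1,0.2,0],[-0.15,-0.1,0.2,0],[-0.15,-0.1,0.2,0]]'
python3 - <<'E'
from h import *
go(ph(0,0),.106,-11.3); print(abs(bot.get_obs()['joint_vel']).max())
print(bot.hand_in())
E
```

```text
t: 11.02
eef_pos: [0.521, 0.1793, 0.1055]
tool_rot: [-0.0, 0.773, 0.634, 0.0]
contact_force: [-0.4, 0.2, -1.0]
gripper_width: 0.245
grasp_force: 43.1
tcp [0.521  0.1793 0.1055] yaw -11.3 tilt [ 0.  0. -1.] ROW [ 0.02  0.04 -0.05] 0.0
0.0009141620485140289
the job is handed in; nothing more can be done
None
```

The job is handed in, with no verdict returned: by my measurements the shutter is open to its stop, and the tall cell is held still and upright by its frosted faces within about 2 mm of the middle of the light path.

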